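Seat the magnifier on the three-pin inspection stand

ROBOT

A 6-joint arm with a two-finger parallel gripper is mounted at the origin on the work surface. World frame = base frame: x ahead of the robot, y to its left, z up, the work surface at z = 0. Lengths are in m, angles in degrees, forces in N, time in s.
With the tool pointing down it reaches from about 0.4 to 0.825 m from the base axis. Payload 7 kg.
Tool frame: the origin (TCP) lies midway between the tips of the shut fingers; the grasp point (between the pads) lies 19 mm behind it; z points along the fingers, y is the line along which they close (so a half turn about z gives the same grasp; the last joint's range is limited). The gripper opens to 88 mm and grips with 3 to 60 N. Pads are 19 mm wide; open, the fingers measure 130 mm over their backs; the gripper's body (78 mm by 193 mm) begins 47 mm behind the grasp point.
Start: joints at [84.746, 20.546, 0.682, 0, -70.136, -16.507], TCP at [0.25, 0.627, 0.227] pointing down, gripper open.
Joint ranges: [-176.03, 176.03], [-82.01, 121.73], [-58.28, 71.71], [-173.87, 95.51], [-174.79, -0.11], [-173.66, 173.66]. Speed limits (degrees/s): [136.94, 136.94, 172.46, 180, 180, 180].

INTERFACE

Orientations are given as a 3x3 rotation matrix whose columns are the frame's x, y, z axes.
In Python, from rig import robot gives the robot as it stands. Calls block until the motion is done:
- robot.goto(position, orientation): joint-space move of the TCP to a pose.
- robot.servo_line(position, ori=None, speed=0.15): straight line of the TCP; ori=None keeps the orientation; speed is the mean speed in m/s.
- robot.movej(angles): joint-space move.
- robot.move_gripper(opening): opening from 0.0 (shut) to 1.0 (fully open); the grip force is fixed at half the most; returns when the fingers have stopped.
- robot.dwell(seconds).
- robot.ik(position, orientation): joint angles nearest the present ones, or None.
- robot.grab_frame(name): name is "scene" or "top" or "wrist"; returns (picture, depth): 480x640x3 uint8, red, green, blue; 480x640 float32, m along the optical axis (not along the pixel's ray), 0 where there is no reading.
- robot.camera_info(name): a dict with "vfov" (degrees; the focal length in pixels is half the picture's height over the tangent of half this angle, whatever the lens; pixels are square), "cx", "cy" (the principal point, pixels), "view" (4x4, takes a point from world to camera coordinates); the wrist camera has in their place "T_tool_cam" (4x4, takes a point from camera to tool coordinates, whose origin is the TCP and whose axes are the flange's). Camera axes: x right, y down, z forward; pixel columns grow to the right and rows downward; lengths in m; the calibration is good to about 2 mm. A picture is of the moment at which its call begins: read the wrist's pose just before it. camera_info takes no time and is no camera call.
A pose or a line that the arm cannot do raises robot.Unreachable and nothing moves.
- robot.job_done(): hands the job in; it is judged then, once.
Readings, each from a call of its own:
- robot.read_t(): time.
- robot.read_qpos(): joint angles.
- robot.read_qvel(): joint speeds.
- robot.read_effort(): joint torques, N m.
- robot.read_position(): TCP position.
- robot.read_tcp_rot(): TCP orientation.
- robot.read_force(): force on the tool from outside, world axes, zero at the start.
- robot.read_ft_torque(): the same for the moment, N m.
- robot.read_grip_width(): opening from 0.0 (shut) to 1.0 (fully open).
- robot.read_finger_force(): force on a finger pad.
Only numpy, scipy, OpenCV 4.12 (cv2) and the standard library are available. Lean on these libraries where they do the work, as an engineer would, in place of code of your own. Each camera call takes 0.05 s, during which the arm holds its last target. There are 200 camera calls.

TASK

Put the brass-barrelled clear magnifier lens on the green inspection stand, flange down and centred over the three red-tipped pins, so that it rests level on all three and cannot rock. Lower it gently all the way down before letting go, and leave the amber and green filters where they are.

Things in the scene. Friction and masses are not known exactly. Their poses are not given: they have to be found in the camera images.
- lens: Brass flanged lens cell with pale clear glass, 0.24 to 0.39 kg, loose, upright on the bench. Round flange 92 mm across, 8 mm thick, at the bottom; above it a round barrel 46 mm across (47 at its trim rings), from 8 to 42 mm above the underside (glass dome to 45 mm). Grip it across the barrel, in any direction. Origin at the centre of the flat underside, z up.
- stand: Fixed green base plate 150 x 150 x 10 mm, a small blade lying on it (top 13 mm), and three steel posts 11 mm across with round red tips, 70 mm high above the bench (nothing is higher). Origin at the centre of the base's underside, z up; posts 33 mm from it at x,y = (16.5, 28.6), (-33, 0), (16.5, -28.6) mm in its frame. A seated lens has its underside 70 mm above this origin, centred on it.
- amber_filter: Same shape as the lens but pale silver aluminium with amber glass: 92 mm flange, 46 mm barrel, 42 mm tall, origin at the centre of the underside, loose; a bystander to leave where it stands.
- green_filter: Same shape as the lens but black with dark green glass: 92 mm flange, 46 mm barrel, 42 mm tall, origin at the centre of the underside, loose; a bystander to leave where it stands.
There are look-alikes about, which are no part of the job. What is meant by the stand is not purple, and is the smaller of those in its own colour.

How it is judged:
By the outcome, as a careful person would: the job done as asked, in the order asked, and still so for the second after the job is handed in, with the robot touching nothing.
It also fails if it takes over 40 s, if anything falls off the work surface, if the arm or the gripper's body presses on something with over 40 N, if the wrist force passes 120 N, or if a joint passes its speed limit or range.

## Working session

There is one attempt and no reset: what is moved stays moved. The work goes in short steps, each a Python script; the robot and the scene stay as the last script left them, time stands still between calls to the robot, and variables do not carry over. Pictures are saved under pics/ and viewed, at most 10 in all, crops included, and the job is handed in when it is done.

```bash
mkdir -p pics; ls; python3 - <<'E'
from rig import robot
import cv2,numpy as np
np.set_printoptions(precision=4,suppress=True)
for n in("top","scene"):
    p,d=robot.grab_frame(n); cv2.imwrite(f"pics/{n}0.png",p[:,:,::-1]); np.savez(f"{n}0.npz",p=p,d=d)
    print(n,robot.camera_info(n), (d==0).mean())
print(robot.camera_info("wrist"),robot.read_t())
E
```

```text
pics
top {'vfov': 44.438054225750214, 'cx': 325.41830617547004, 'cy': 241.81703340724624, 'view': array([[ 0.011 , -0.9999, -0.0127, -0.0171],
       [-0.9912, -0.0093, -0.1322,  0.4012],
       [ 0.1321,  0.014 , -0.9911,  1.0116],
       [ 0.    ,  0.    ,  0.    ,  1.    ]])} 0.0038053385416666665
scene {'vfov': 49.77787291485774, 'cx': 322.1579720463618, 'cy': 232.2010235633237, 'view': array([[ 0.7771,  0.6294, -0.0014, -0.3139],
       [ 0.5271, -0.6521, -0.5449, -0.2024],
       [-0.3439,  0.4227, -0.8385,  1.1052],
       [ 0.    ,  0.    ,  0.    ,  1.    ]])} 0.003681640625
{'vfov': 66.69810480502643, 'cx': 322.7514864598043, 'cy': 240.68429071892743, 'T_tool_cam': array([[-0.0007, -0.9531, -0.3028,  0.0824],
       [ 1.    , -0.0005, -0.001 ,  0.0002],
       [ 0.0008, -0.3028,  0.9531, -0.1578],
       [ 0.    ,  0.    ,  0.    ,  1.    ]])} 0.1
```

View pics/top0.png

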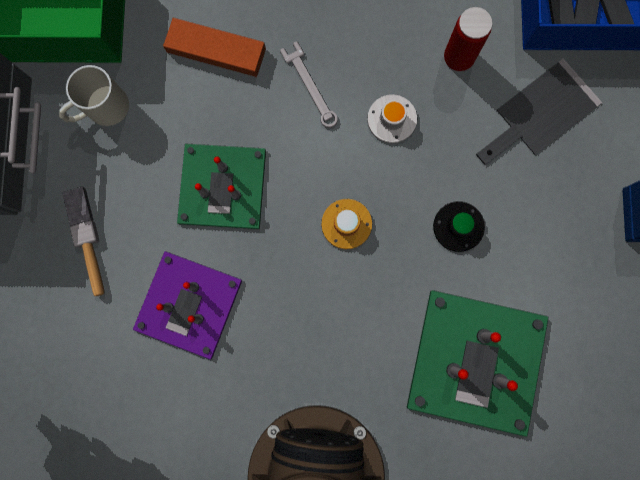

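View pics/scene0.png

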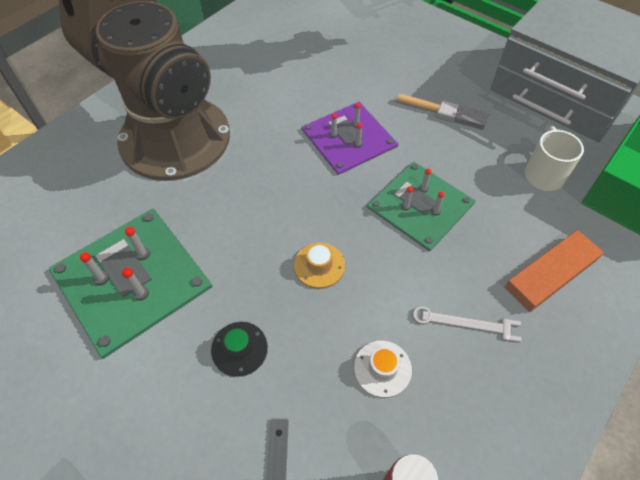

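The top view shows these candidates:
- **Lens:** brass with clear glass at (347,223), which I choose. The alternatives are amber/silver at (393,118) and black/green at (461,225).
- **Stand:** small green at (222,187), which I choose. The alternatives are the larger green at (480,362) and purple at (188,305).

In the scene view, the lens is at (319,262) and the stand at (421,203).

```bash
cat > h.py <<'E'
import numpy as np,cv2
from rig import robot
np.set_printoptions(precision=4,suppress=True)
def cam(n,p=None,R=None):
    i=robot.camera_info(n); f=240/np.tan(np.radians(i["vfov"]/2))
    if n=="wrist":
        T=np.eye(4);T[:3,:3]=R;T[:3,3]=p; M=T@i["T_tool_cam"]
    else: M=np.linalg.inv(i["view"])
    return f,i["cx"],i["cy"],M
def cast(c,uv,z):
    f,cx,cy,M=c; uv=np.atleast_2d(uv).astype(float)
    d=np.c_[(uv[:,0]-cx)/f,(uv[:,1]-cy)/f,np.ones(len(uv))]@M[:3,:3].T
    return M[:3,3]+d*((z-M[2,3])/d[:,2])[:,None]
def blobs(img,lo,hi,amin=8):
    h=cv2.cvtColor(img,cv2.COLOR_RGB2HSV); m=cv2.inRange(h,lo,hi)
    if lo[0]==0 and hi[0]<=8: m|=cv2.inRange(h,(172,lo[1],lo[2]),(180,255,255))
    n,l,s,c=cv2.connectedComponentsWithStats(m)
    return m,[(c[k],s[k,4],l==k) for k in range(1,n) if s[k,4]>=amin]
def hull(mask):
    c=max(cv2.findContours(mask.astype(np.uint8),cv2.RETR_EXTERNAL,cv2.CHAIN_APPROX_NONE)[0],key=len)
    return cv2.convexHull(c)[:,0]
def circ(P):
    (x,y),r=cv2.minEnclosingCircle(P[:,:2].astype(np.float32)*1000); return np.array([x,y])/1000,r/1000
E
python3 - <<'E'
from h import *
C={"top":((222,180),(347,223)),"scene":((424,190),(319,264))}
for n,(s,l) in C.items():
    p=np.load(n+"0.npz")["p"]; c=cam(n)
    _,b=blobs(p,(0,180,120),(6,255,255),6)
    t=[k for k in b if np.hypot(*(k[0]-s))<35]
    P=cast(c,[k[0] for k in t],0.067); print(n,[k[1] for k in t],P,"ctr",P.mean(0),"r",np.hypot(*(P-P.mean(0))[:,:2].T))
    _,b=blobs(p,(15,120,90),(30,255,255),100)
    g=min(b,key=lambda k:np.hypot(*(k[0]-l))); print("flange",circ(cast(c,hull(g[2]),0.006)),g[1])
    d=np.load(n+"0.npz")["d"]
    f,cx,cy,M=c; u,v=l; z=d[v,u]; print("glass",M[:3]@[(u-cx)/f*z,(v-cy)/f*z,z,1])
p=np.load("top0.npz")["p"]; a=cv2.resize(p[130:270,165:505],None,fx=2.3,fy=2.3,interpolation=2); cv2.imwrite("pics/crop.png",a[:,:,::-1])
E
```

```text
top [np.int32(22), np.int32(22), np.int32(24)] [[0.5392 0.1776 0.067 ]
 [0.4918 0.209  0.067 ]
 [0.4885 0.1516 0.067 ]] ctr [0.5065 0.1794 0.067 ] r [0.0327 0.033  0.0331]
flange (array([ 0.4381, -0.0499]), 0.04611798858642578) 1546
glass [ 0.4323 -0.0505  0.045 ]
scene [np.int32(11), np.int32(16), np.int32(16)] [[0.4916 0.207  0.067 ]
 [0.4884 0.1508 0.067 ]
 [0.539  0.1766 0.067 ]] ctr [0.5063 0.1782 0.067 ] r [0.0324 0.0327 0.0327]
flange (array([ 0.4373, -0.0504]), 0.04601994323730469) 1312
glass [ 0.4505 -0.066   0.0434]
```

View pics/crop.png

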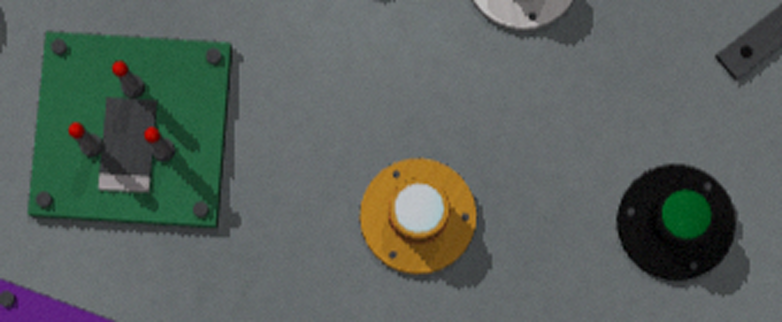

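The crop confirms both: the brass, clear-glass lens and the small green stand. Their radii, 46 and 33 mm, agree in both views. Next I check obstacle heights, raise the arm and take a wrist look over the lens.

```bash
python3 - <<'E'
from h import *
for n in("top","scene"):
    d=np.load(n+"0.npz")["d"]; f,cx,cy,M=cam(n); v,u=np.mgrid[:480,:640]
    P=np.stack([(u-cx)/f*d,(v-cy)/f*d,d],-1)@M[:3,:3].T+M[:3,3]
    q=P[(d>0)&(np.hypot(P[...,0],P[...,1])>.3)&(P[...,2]>.08)&(P[...,2]<.6)]
    for y in np.arange(-.5,.75,.1):
        s=q[(q[:,1]>=y)&(q[:,1]<y+.1)]
        if len(s): k=s[s[:,2].argmax()]; print(n,round(y,1),k)
R=robot.read_tcp_rot(); print(R)
for th in range(0,180,30):
    a=np.radians(th); R=np.array([[np.cos(a),np.sin(a),0],[np.sin(a),-np.cos(a),0],[0,0,-1]])
    print(th,*[robot.ik(p,s) for p in([.4377,-.05,.22],[.4377,-.05,.012],[.506,.179,.082]) for s in(R,)])
E
```

```text
top -0.5 [ 0.7732 -0.4554  0.0958]
top -0.4 [ 0.1657 -0.3134  0.1003]
top -0.3 [ 0.745  -0.2601  0.1341]
top 0.3 [0.7453 0.3906 0.1035]
top 0.4 [0.6165 0.4996 0.133 ]
top 0.5 [0.6309 0.5051 0.1313]
scene -0.4 [ 0.1688 -0.3162  0.1002]
scene -0.3 [ 0.7603 -0.2604  0.1331]
scene 0.3 [0.7703 0.3791 0.1024]
scene 0.4 [0.5864 0.4969 0.1295]
scene 0.5 [0.491  0.5736 0.164 ]
scene 0.6 [0.5393 0.6468 0.1637]
scene 0.7 [0.5779 0.7183 0.1628]
[[ 0.9287 -0.3708 -0.0004]
 [-0.3708 -0.9287 -0.0014]
 [ 0.0002  0.0014 -1.    ]]
0 [ 19.2919  -1.9693 -27.8009   0.     -64.1683  70.7081] [ 19.2919  14.3038 -43.3605   0.     -32.3357  70.7081] [ 40.4191  15.7837 -27.4706   0.     -46.7457  49.5809]
30 [ 19.2919  -1.9693 -27.8009   0.     -64.1683 100.7081] [ 19.2919  14.3038 -43.3605   0.     -32.3357 100.7081] [ 40.4191  15.7837 -27.4706   0.     -46.7457  79.5809]
60 [ 19.2919  -1.9693 -27.8009   0.     -64.1683 130.7081] [ 19.2919  14.3038 -43.3605   0.     -32.3357 130.7081] [ 40.4191  15.7837 -27.4706   0.     -46.7457 109.5809]
90 [ 19.2919  -1.9693 -27.8009   0.     -64.1683 160.7081] [ 19.2919  14.3038 -43.3605   0.     -32.3357 160.7081] [ 40.4191  15.7837 -27.4706   0.     -46.7457 139.5809]
120 [  19.2919   -1.9693  -27.8009    0.      -64.1683 -169.2919] [  19.2919   14.3038  -43.3605   -0.      -32.3357 -169.2919] [ 40.4191  15.7837 -27.4706   0.     -46.7457 169.5809]
150 [  19.2919   -1.9693  -27.8009    0.      -64.1683 -139.2919] [  19.2919   14.3038  -43.3605   -0.      -32.3357 -139.2919] [  40.4191   15.7837  -27.4706    0.      -46.7457 -160.4191]
```

```bash
cat >> h.py <<'E'
D=np.diag([1.,-1,-1])
def wshot(name):
    p,R=robot.read_position(),robot.read_tcp_rot(); im,d=robot.grab_frame("wrist")
    cv2.imwrite(f"pics/{name}.png",im[:,:,::-1]); np.savez(name+".npz",im=im,d=d,p=p,R=R); return im,d,cam("wrist",p,R)
E
python3 - <<'E'
from h import *
robot.servo_line([.25,.627,.28],speed=.2)
robot.goto([.4377,-.05,.22],D)
im,d,c=wshot("w1")
_,b=blobs(im,(15,120,90),(30,255,255),300)
for k in b: print(k[0],k[1],circ(cast(c,hull(k[2]),0.006)))
print(robot.read_t(),robot.read_position(),robot.read_force())
E
```

```text
[322.586  204.0044] 4531 (array([ 0.4381, -0.0492]), 0.046044761657714844)
[517.9911 353.8178] 1010 (array([ 0.2609, -0.2772]), 0.04574673843383789)
[120.4111 358.2711] 343 (array([0.2581, 0.1854]), 0.040938514709472656)
[484.6984 409.1693] 5073 (array([ 0.172 , -0.2277]), 0.21963081359863282)
3.0667 [ 0.438  -0.0495  0.22  ] [ 1.0522  0.4906 -0.3887]
```

View pics/w1.png

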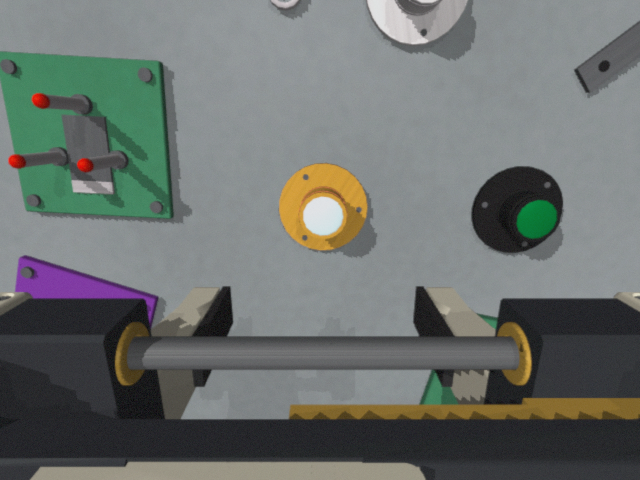

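The wrist view shows the lens at (323,206), with its flange centre at (0.438, -0.049) and radius 46 mm, so all views agree. I'll descend, grip, lift and check.

```bash
python3 - <<'E'
from h import *
L=[.438,-.0496]
robot.servo_line([*L,.05],speed=.12); robot.servo_line([*L,.013],speed=.05)
print(robot.read_force())
robot.move_gripper(0.0)
print(robot.read_grip_width()*88,robot.read_finger_force(),robot.read_force())
robot.servo_line([*L,.05],speed=.06); robot.servo_line([*L,.17],speed=.12)
print(robot.read_grip_width()*88,robot.read_finger_force(),robot.read_force(),robot.read_t())
wshot("w2"); p,d=robot.grab_frame("scene"); cv2.imwrite("pics/s2.png",p[:,:,::-1])
E
```

```text
[-0.2542  0.6701 -0.5846]
46.012785886932065 30.000135004520416 [-0.3162 -0.8669  0.7733]
45.57649644877399 29.99954491853714 [-0.4093  1.3546 -1.7436] 8.1917
```

View pics/w2.png

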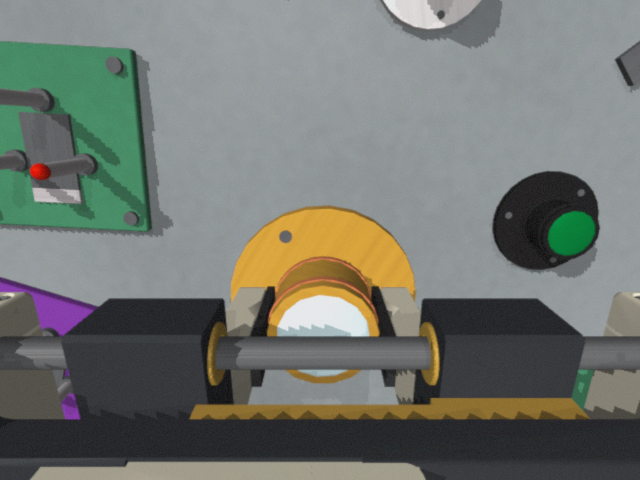

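The lens is held level between the pads: the flange's front edge is at (323,207) and the glass at (325,335). Now I measure its offset and tilt in the hand, and the stand's pins from w1.

```bash
python3 - <<'E'
from h import *
z=np.load("w1.npz"); c=cam("wrist",z["p"],z["R"])
_,b=blobs(z["im"],(0,180,120),(6,255,255),30)
t=[k for k in b if k[0][0]<110 and 80<k[0][1]<190]; P=cast(c,[k[0] for k in t],.067); print(P,P.mean(0),np.hypot(*(P-P.mean(0))[:,:2].T))
z=np.load("w2.npz"); c=cam("wrist",z["p"],z["R"]); f,cx,cy,M=c; d=z["d"]
m,b=blobs(z["im"],(15,120,90),(30,255,255),300)
g=[k for k in b if k[2][225,350]][0][2]
h=cv2.findContours(g.astype(np.uint8),0,1)[0]; h=max(h,key=len)[:,0]; h=h[(h[:,1]<280)]
Q=cast(c,h,z["p"][2]-.005)
A=np.c_[2*Q[:,:2],np.ones(len(Q))]; s=np.linalg.lstsq(A,(Q[:,:2]**2).sum(1),rcond=None)[0]; print("circle",s[:2],np.sqrt(s[2]+s[:2]@s[:2]),"tcp",z["p"])
from scipy.optimize import least_squares
print(least_squares(lambda q:np.hypot(*(Q[:,:2]-q).T)-.046,s[:2],loss="soft_l1",f_scale=.0005).x)
e=cv2.erode(g.astype(np.uint8),np.ones((7,7)))>0; v,u=np.nonzero(e); k=(v<250)&(d[v,u]>0); v,u=v[k],u[k]; dd=d[v,u]
X=np.c_[(u-cx)/f*dd,(v-cy)/f*dd,dd]@M[:3,:3].T+M[:3,3]
for _ in range(3):
    s=np.linalg.lstsq(np.c_[X[:,:2]-z["p"][:2],np.ones(len(X))],X[:,2],rcond=None)[0]; r=X[:,2]-np.c_[X[:,:2]-z["p"][:2],np.ones(len(X))]@s; X=X[abs(r)<.003]
print("slopes deg",np.degrees(s[:2]),"z0",s[2],r.std(),len(X))
E
```

```text
[[0.5396 0.177  0.067 ]
 [0.4919 0.208  0.067 ]
 [0.4887 0.1513 0.067 ]] [0.5067 0.1788 0.067 ] [0.0329 0.0328 0.0329]
circle [ 0.4567 -0.0497] 0.029745519252442457 tcp [ 0.4374 -0.0497  0.1692]
[ 0.4374 -0.0497]
slopes deg [0.1004 0.0213] z0 0.16366550709298558 0.0006103335592307005 3879
```

Offset is about 0 and the tilt is under 0.1°. The stand is at (0.5066, 0.1788), and I expect seating at TCP z of about 0.0835. I'll transfer and lower with force checks.

```bash
python3 - <<'E'
from h import *
S=np.array([.5066,.1787])
robot.servo_line([*S,.17],speed=.15); robot.dwell(.2)
e=robot.read_position()[:2]-S; print("err",e); S=S-e
robot.servo_line([*S,.092],speed=.08); robot.dwell(.2)
f0=np.mean([robot.read_force() for _ in range(5)],0); print(f0,robot.read_position())
z=.090
while z>.078:
    robot.servo_line([*S,z],speed=.02); robot.dwell(.05)
    f=np.mean([robot.read_force() for _ in range(4)],0); print(round(z,4),robot.read_position(),f-f0)
    if f[2]-f0[2]>5: break
    z-=.0007
print(robot.read_ft_torque(),robot.read_t())
wshot("w3"); p,d=robot.grab_frame("scene"); cv2.imwrite("pics/s3.png",cv2.resize(p[120:280,340:520],None,fx=3.3,fy=3.3)[:,:,::-1])
E
```

```text
err [-0.     -0.0004]
[-0.4121  0.4663 -0.9983] [0.5068 0.1792 0.0925]
0.09 [0.5066 0.179  0.09  ] [-0.0528 -0.8451 -1.5807]
0.0893 [0.5066 0.1791 0.0893] [ 0.6854 -0.3186 -2.1362]
0.0886 [0.5066 0.1791 0.0886] [-0.1361 -1.4981 -1.9876]
0.0879 [0.5066 0.179  0.0879] [ 0.3829 -1.1601 -2.1429]
0.0872 [0.5066 0.1791 0.0872] [ 0.9987 -0.8231 -1.318 ]
0.0865 [0.5066 0.1791 0.0865] [ 0.566  -0.3414 -1.5121]
0.0858 [0.5066 0.1791 0.0858] [ 1.0469 -0.7183 -1.5218]
0.0851 [0.5066 0.1791 0.0851] [ 0.0538 -0.1607 -1.8811]
0.0844 [0.5066 0.1791 0.0844] [ 0.6412 -1.1196 -0.7602]
0.0837 [0.5066 0.1791 0.0837] [ 1.1135 -0.0326 -0.8535]
0.083 [0.5067 0.1791 0.083 ] [ 0.5959  0.9267 -1.0974]
0.0823 [0.5068 0.1791 0.0828] [-1.5558 -1.4201  6.3804]
[-0.2488  0.7352 -0.0265] 15.1583
```

View pics/s3.png

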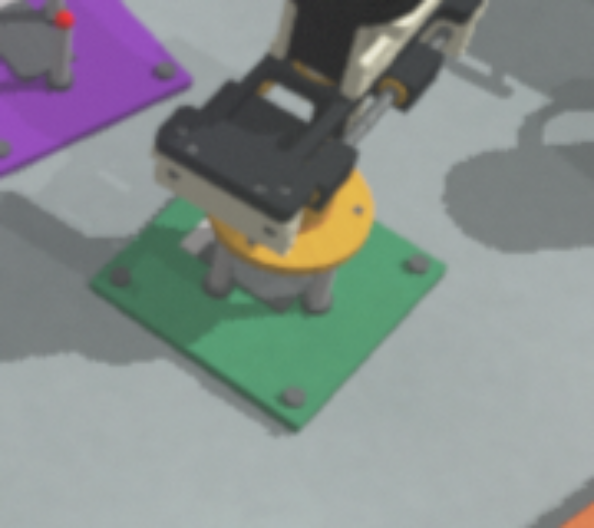

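The scene view shows the lens on the posts, flange at (290,235) with posts under it. Contact came at z = 0.0828 with about 8 N. I'll open, withdraw upward, and check.

```bash
python3 - <<'E'
from h import *
robot.move_gripper(0.8)
print(robot.read_position(),robot.read_grip_width())
p=robot.read_position(); robot.servo_line([p[0],p[1],.15],speed=.08); robot.servo_line([.44,.179,.26],speed=.15)
im,d,c=wshot("w4"); f,cx,cy,M=c
_,b=blobs(im,(15,120,90),(30,255,255),800)
for k in b:
    q,r=circ(cast(c,hull(k[2]),.076)); print(k[0],k[1],q,r)
    if abs(r-.046)<.003:
        e=cv2.erode(k[2].astype(np.uint8),np.ones((5,5)))>0; v,u=np.nonzero(e&(d>0)); dd=d[v,u]
        X=np.c_[(u-cx)/f*dd,(v-cy)/f*dd,dd]@M[:3,:3].T+M[:3,3]; X=X[(abs(X[:,2]-.078)<.006)&(np.hypot(*(X[:,:2]-q).T)>.028)]
        s=np.linalg.lstsq(np.c_[X[:,:2]-q,np.ones(len(X))],X[:,2],rcond=None)[0]; print("slope deg",np.degrees(s[:2]),"z",s[2],len(X))
print(robot.read_t())
E
```

```text
[0.5066 0.1791 0.0823] 0.8019596993733799
[322.2233 139.1602] 6454 [0.5069 0.1791] 0.046009933471679684
slope deg [-0.0189  0.0095] z 0.0774472979302644 4088
[481.8884 353.5957] 878 [0.2843 0.007 ] 0.04112044143676758
[463.0714 409.046 ] 5714 [0.202  0.0377] 0.22531826782226563
17.975
```

View pics/w4.png

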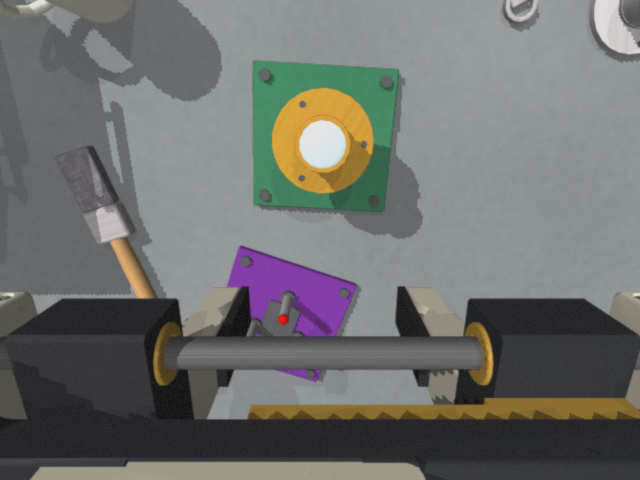

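The lens sits at (322,140) on the small green stand. It is level to within 0.02°, its flange top is at 77.4 mm, and it is centred within 0.5 mm at (0.5069, 0.1791). The robot is clear, so I'm handing in.

```bash
python3 -c "
from rig import robot
print(robot.job_done())"
```

```text
the job is handed in; nothing more can be done
None
```

The clear lens is on the small green stand, flange down, level to about 0.02° and centred within about 0.5 mm; the filters were left alone, and the job was handed in at about 18 s.

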